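# Load the reference column into the sedimentation reader

### The job

Take the tall green-capped reference column and stand it upright in the middle of the round pad on the reader's pulled-out tray, carrying it slowly and setting it down without dropping it, then let go of it. Then, without holding the column, slide the tray slowly home until it meets its stop, so that the column ends standing between the two sensor pillars. The column is top-heavy and must not tip over; leave the orange-capped column, the tube rack and the jar where they are.

Things in the scene. Friction and masses are not known exactly. Their poses are not given: they have to be found in the camera images.
- green_column: tall top-heavy column, GREEN cap, 190 mm, 0.2 to 0.33 kg, centre of mass 135 mm up; origin at centre of underside, z up along it. Foot 46 mm across, 10 mm high; red and cream shaft 24 mm across; heavy solid cap 42 mm across from 145 to 190 mm, the place to grip. Topples beyond about 9 degrees of lean. Moving faster than 0.6 m/s (or a drop) or leaning over 25 degrees fails the job.
- orange_column: an identical column with an ORANGE cap; not wanted. It and the green one may stand in either of two places. Leave it standing where it is (not moved more than 30 mm).
- station: white reader fixed to the bench; origin at bench level under mid-track, x = direction in which the tray slides home. Base 220 x 160 mm (x, y), 30 mm high; two white sensor pillars 34 x 26 mm, teal tops, at x = 45, y = +/-65 mm, tops 170 mm above the bench, 104 mm clear between; 90 mm high housing with a screen at x = 110 to 210 mm, 180 mm wide.
- tray (a joint): how far the grey tray is slid home along the station's x, in m: 0 = fully out, 0.09 = against its hard stop, pad centre midway between the pillars. Starts 0 to 25 mm in; slides with about 2 N friction plus a little drag, stays where left. Moving it faster than 0.25 m/s fails the job; hard jolts topple the column.
- pad (a point): centre of the top of the round black rubber pad (72 mm across, white ring 58 mm across) on the tray; 46 mm above the bench, flat, no rim. Moves with the tray: at joint value q (mm) it lies at x = q - 45, y = 0 of the station. Axes as the station's.
- handle (a point): centre of the top of the tray's upright blue handle, 86 mm above the bench, 120 mm from the pad centre towards station -x (the robot's side). A block 26 mm long (station x), 14 mm thick (station y), 50 mm high, standing on a 20 mm wide bar whose top is 44 mm above the bench. Pinch it across its thickness from above, or push its rear face.
- tube_rack: white tube rack 70 x 160 mm with purple-capped tubes, 96 mm high, loose; origin at the centre of its underside. Leave alone (not moved more than 30 mm).
- jar: amber jar with a white lid, 76 mm across, 85 mm high, loose; origin at the centre of its underside. Leave alone (not moved more than 30 mm).

How it is judged (in metres and radians):
On the way, in this order (a step that is already met when the one before it is completed fails the run):
1. the green-capped column stands upright and released on the pad (within 20 mm of its centre) while the tray is still out (horizontal distance between green_column and pad below 0.02 m and z of green_column in the frame of pad between -0.005 and 0.005 m and angle between green_column's own z axis and vertical below 0.06 rad and contact force between the fingers and green_column below 0.05 N and value of joint tray below 0.045 m), for 0.2 s.
2. the tray is slid home, with the column standing on the pad and not held (value of joint tray above 0.086 m and horizontal distance between green_column and pad below 0.02 m and angle between green_column's own z axis and vertical below 0.1 rad and contact force between each of the arm, the fingers and green_column below 0.05 N), for 0.1 s.
At the end, for the whole second after the job is handed in: The tray is home against its stop (within 4 mm), and the green-capped column stands at rest on the pad, upright (within 3 degrees), its foot within 20 mm of the pad's centre (value of joint tray above 0.086 m and horizontal distance between green_column and pad below 0.02 m and z of green_column in the frame of pad between -0.005 and 0.005 m and angle between green_column's own z axis and vertical below 0.06 rad and linear speed of green_column below 0.02 m/s); the robot touches nothing.
It fails at once if the green-capped column leans more than 25 degrees or moves faster than 0.6 m/s (tipped, rushed or dropped) (angle between green_column's own z axis and vertical above 0.44 rad or linear speed of green_column above 0.6 m/s).
It fails at once if the tray is slid faster than 0.25 m/s (velocity of joint tray above 0.25 m/s).
It fails at once if the orange-capped column is moved more than 30 mm or knocked over (distance of orange_column from where it was at the start of the episode above 0.03 m or angle between orange_column's own z axis and vertical above 0.4 rad).
It fails at once if the tube rack or the jar is moved more than 30 mm or knocked over (distance of any of tube_rack, jar from where it was at the start of the episode above 0.03 m or angle between any of tube_rack, jar's own z axis and vertical above 0.4 rad).
It fails at once if the column is held or touched by the fingers while the tray is being slid home (more than 60 mm in) (value of joint tray above 0.06 m and contact force between the fingers and green_column above 0.3 N).
It also fails if it takes over 72 s, if anything falls off the work surface, if the arm or the gripper's body presses on something with over 40 N, if the wrist force passes 120 N, or if a joint passes its speed limit or range.

### The arm

A 6-joint arm with a two-finger parallel gripper is mounted at the origin on the work surface. World frame = base frame: x ahead of the robot, y to its left, z up, the work surface at z = 0. Lengths are in m, angles in degrees, forces in N, time in s.
With the tool pointing down it reaches from about 0.375 to 0.75 m from the base axis. Payload 9 kg.
Tool frame: the origin (TCP) lies where the fingers leave the gripper's body, on its centre line; the fingertips stand 73 mm ahead of it and the grasp point (between the pads) lies 54 mm ahead of it (robot.tip_reach is the distance from the TCP to the fingertips, in m); z points along the fingers, y is the direction in which the jaws open and shut (so a half turn about z gives the same grasp; the last joint's range is limited). The gripper opens to 85 mm and grips with 20 to 120 N. Pads are 22 mm wide; open, the fingers measure 114 mm over their backs; the gripper's body (76 mm by 85 mm) begins 54 mm behind the grasp point. The pads swing forward as they close: fully open they stand 13 mm farther back than shut.
Start: joints at [-84.036, 5.964, 5.575, 89.605, 0, 77.527], TCP at [0.19, -0.569, 0.304] pointing down, gripper open.
Joint ranges: [-171.21, 171.21], [-48.23, 106.86], [-62.78, 66.21], [-105.2, 120.99], [-86.42, 89.51], [-180, 180]. Speed limits (degrees/s): [127.2, 127.2, 147.25, 180, 180, 180].

### API

Orientations are given as [roll, pitch, yaw] about the fixed x, y, z axes, in that order (R = Rz(yaw) Ry(pitch) Rx(roll)).
In Python, from plant import robot gives the robot as it stands. Calls block until the motion is done:
- robot.move_pose(position, orientation): joint-space move of the TCP to a pose.
- robot.line_to(position, vel=0.15, rotation=None, guard=None): straight line of the TCP; rotation=None keeps the orientation; vel is the mean speed in m/s. With guard (N) it stops when the force on the tool has changed by that much, and returns True; else False.
- robot.goto_joints(angles): joint-space move.
- robot.set_gripper(opening): finger opening in m; the grip force is fixed at half the most; returns when the fingers have stopped.
- robot.pause(seconds).
- robot.ik(position, orientation): joint angles nearest the present ones, or None.
- robot.observe(): the state.
- robot.grab_frame(name): name is "scene" or "top" or "wrist"; returns the picture (420x560x3 uint8, blue, green, red); there is no depth.
- robot.get_calibration(name): a dict with "vertical_fov" (degrees; the focal length in pixels is half the picture's height over the tangent of half this angle, whatever the lens; pixels are square), "cx", "cy" (the principal point, pixels), "k1" (the pictures are not rectified: a ray, as slopes to the right and down, at radius r is drawn at 1 + k1 r^2 times it, then the intrinsics apply), "rvec" (rotation vector, rad) and "tvec" (3), from world to camera coordinates, as OpenCV has them. Camera axes: x right, y down, z forward; pixel columns grow to the right and rows downward; lengths in m; the calibration is good to about 2 mm. A picture is of the moment at which its call begins: read the wrist's pose just before it. get_calibration takes no time and is no camera call; for the wrist camera it gives the pose at the moment of the call.
A pose or a line that the arm cannot do raises robot.IKError and nothing moves.
- robot.job_done(): hands the job in, once; it reports no verdict.
The state is a dict: "time": time; "q": joint angles; "qvel": joint speeds; "joint_torque": joint torques, N m; "tool_pos": TCP position; "tcp_rot": TCP orientation; "ft_force": force on the tool from outside, world axes, zero at the start; "torque": the same for the moment, N m; "gripper_width": finger opening in m.
Only numpy, scipy, OpenCV 4.12 (cv2) and the standard library are available. Lean on these libraries where they do the work, as an engineer would, in place of code of your own. Each camera call takes 0.05 s, during which the arm holds its last target.

## Working session

There is one attempt and no reset: what is moved stays moved. The work goes in short steps, each a Python script; the robot and the scene stay as the last script left them, time stands still between calls to the robot, and variables do not carry over. Pictures are saved under pics/ and viewed, and the job is handed in when it is done.

```bash
mkdir -p pics; ls; cat > h.py <<'E'
import numpy as np, cv2
from plant import robot
def cal(n):
    c=robot.get_calibration(n); f=210/np.tan(np.radians(c["vertical_fov"])/2)
    R=cv2.Rodrigues(np.array(c["rvec"],float))[0]; t=np.array(c["tvec"],float).ravel()
    return f,c["cx"],c["cy"],c["k1"],R,t
def ray(n,u,v,C=None):
    f,cx,cy,k1,R,t=C or cal(n)
    d=np.array([(u-cx)/f,(v-cy)/f]); p=d.copy()
    for _ in range(30): p=d/(1+k1*(p@p))
    return -R.T@t, R.T@np.array([p[0],p[1],1])
def at(n,u,v,z,C=None):
    o,d=ray(n,u,v,C); return o+d*(z-o[2])/d[2]
def proj(n,P,C=None):
    f,cx,cy,k1,R,t=C or cal(n)
    q=R@np.array(P,float)+t; p=q[:2]/q[2]; p=p*(1+k1*(p@p)); return np.array([cx+f*p[0],cy+f*p[1]])
E
python3 - <<'E'
from h import *
for n in("scene","top","wrist"):
    cv2.imwrite(f"pics/{n}0.png",robot.grab_frame(n)); c=robot.get_calibration(n);print(n,c, ray(n,280,210)[0])
E
```

```text
pics
scene {'vertical_fov': 53.36775011565385, 'cx': 279.52406206110777, 'cy': 201.07648286841007, 'k1': 0.010332529905567246, 'rvec': array([ 2.08423449,  1.42327611, -0.53685757]), 'tvec': array([-0.16394648, -0.38936592,  1.4432096 ])} [ 1.20756097 -0.27248606  0.85374825]
top {'vertical_fov': 54.40461394660217, 'cx': 276.8777668721609, 'cy': 213.85675127732978, 'k1': 0.03391597339390016, 'rvec': array([ 2.19581485, -2.17457726,  0.07546987]), 'tvec': array([-0.04516069,  0.59732029,  1.21072343])} [ 0.51147763 -0.04106389  1.24955457]
wrist {'vertical_fov': 67.62217787633682, 'cx': 282.01135687411204, 'cy': 210.46854107592603, 'k1': 0.0015014896790336361, 'rvec': array([-2.32560289,  1.67522377,  0.27596421]), 'tvec': array([-0.59947051, -0.04263463,  0.38135282])} [ 0.26696961 -0.54342059  0.374211  ]
```

View pics/scene0.png

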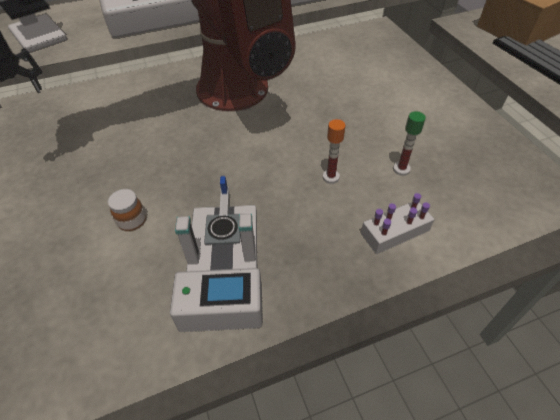

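View pics/top0.png

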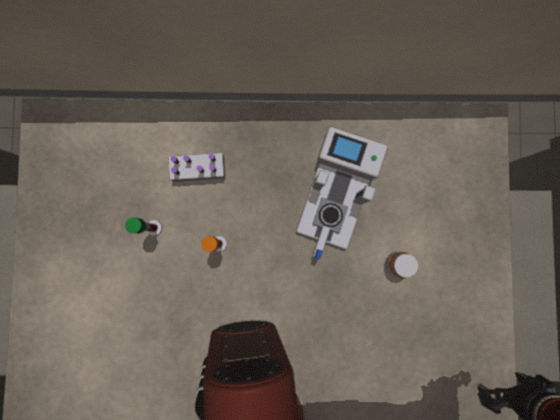

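The scene picture shows the green cap at (415,122) and the orange one at (336,130). The tray pad is near (222,227) and the handle near (223,184). In the top view the green cap is at about (135,225), its foot at (154,228), the pad at (330,214) and the handle at (318,254). I'll enlarge these.

```bash
python3 - <<'E'
import cv2
a=cv2.imread("pics/top0.png");s=cv2.imread("pics/scene0.png")
def c(i,x,y,w,h,k,n): cv2.imwrite(n,cv2.resize(i[y:y+h,x:x+w],None,fx=k,fy=k,interpolation=cv2.INTER_CUBIC))
c(a,280,120,130,150,4,"pics/t_st.png"); c(a,110,200,130,60,6,"pics/t_col.png")
c(s,160,165,110,170,3.5,"pics/s_st.png"); c(s,380,100,60,80,7,"pics/s_col.png")
E
```

```text
(no output)
```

View pics/t_st.png

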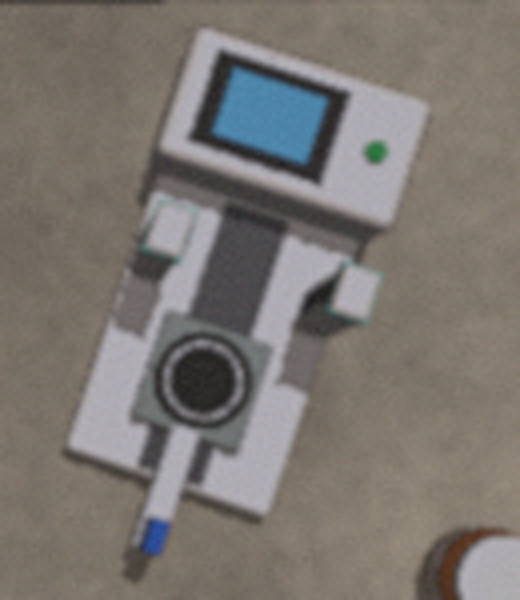

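View pics/t_col.png

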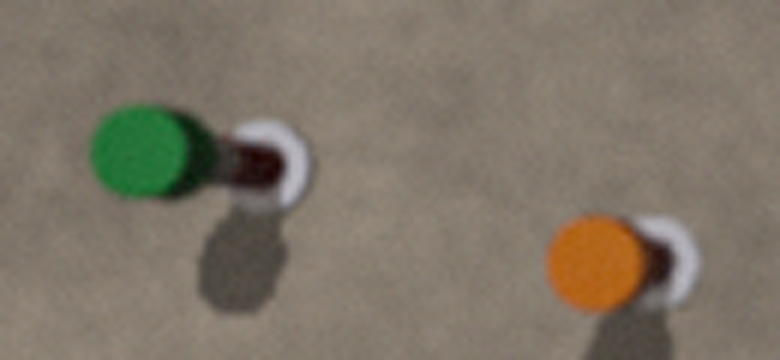

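View pics/s_st.png

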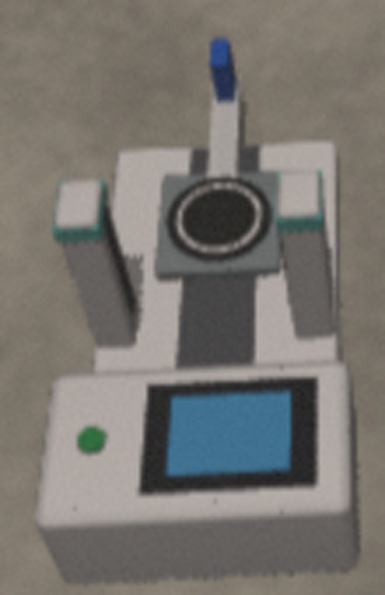

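View pics/s_col.png

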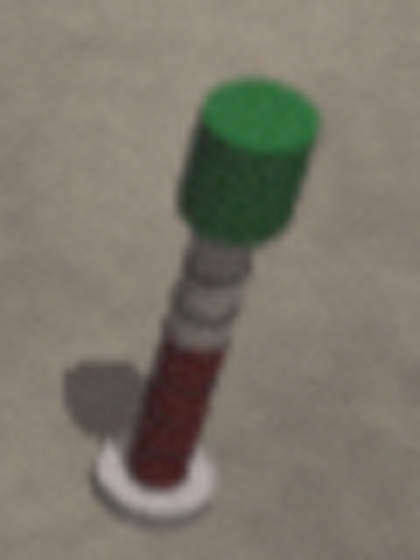

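```bash
cat > m1.py <<'E'
from h import *
def cc(x0,y0,k,u,v): return x0+(u+.5)/k-.5, y0+(v+.5)/k-.5
T={}
for n,name,a,z in [("top","pad",(280,120,4,202,379),.046),("top","handle",(280,120,4,156,532),.086),("top","pilL",(280,120,4,172,227),.17),("top","pilR",(280,120,4,355,293),.17),
 ("top","green",(110,200,6,140,151),.19),("top","gfoot",(110,200,6,268,165),.008),("top","orange",(110,200,6,595,263),.19),
 ("scene","pad",(160,165,3.5,219,217),.046),("scene","handle",(160,165,3.5,219,46),.086),("scene","pilR'",(160,165,3.5,81,202),.17),("scene","pilL'",(160,165,3.5,299,194),.17),
 ("scene","green",(380,100,7,262,116),.19),("scene","gfoot",(380,100,7,155,480),.008)]:
    p=at(n,*cc(*a),z); print(n,name,p.round(4)); T[n[0]+name]=p
for k in "ts":
    d=T[k+"pad"]-T[k+"handle"]; print("handle->pad",np.hypot(*d[:2]),np.degrees(np.arctan2(d[1],d[0])))
for L,R in(("tpilL","tpilR"),("spilL'","spilR'")):
    d=T[L]-T[R]; print("pil",np.hypot(*d[:2]),np.degrees(np.arctan2(d[1],d[0]))-90,(T[L]+T[R])[:2]/2)
E
python3 m1.py
```

```text
top pad [ 0.596  -0.1965  0.046 ]
top handle [ 0.4842 -0.1588  0.086 ]
top pilL [ 0.6885 -0.1604  0.17  ]
top pilR [ 0.6454 -0.2818  0.17  ]
top green [0.554  0.3322 0.19  ]
top gfoot [0.5549 0.3319 0.008 ]
top orange [0.5076 0.1357 0.19  ]
scene pad [ 0.5949 -0.1995  0.046 ]
scene handle [ 0.4776 -0.1609  0.086 ]
scene pilR' [ 0.6483 -0.2832  0.17  ]
scene pilL' [ 0.6902 -0.1622  0.17  ]
scene green [0.5553 0.3299 0.19  ]
scene gfoot [0.5561 0.3295 0.008 ]
handle->pad 0.11796694318461565 -18.635853867678964
handle->pad 0.12353245448326605 -18.211230555140652
pil 0.1287528559368908 -19.56243690616438 [ 0.66697661 -0.2211021 ]
pil 0.12802857669316725 -19.09388910189189 [ 0.66926236 -0.22270934]
```

```bash
python3 - <<'E'
from h import *
from scipy.spatial.transform import Rotation as Ro
s=robot.observe(); print({k:np.round(v,3) for k,v in s.items()})
R=Ro.from_euler('xyz',s["tcp_rot"],degrees=True).as_matrix()
print("cam in tool",(R.T@(ray("wrist",280,210)[0]-np.array(s["tool_pos"]))).round(3)); print(R.round(2))
for nm,p in (("green hi",(.5547,.331,.44)),("green",(.5547,.331,.222)),("pad hi",(.5953,-.198,.44)),("mid",(.575,.06,.44)),("pad",(.5953,-.198,.268)),("handle",(.482,-.159,.126)),("handle hi",(.482,-.159,.25)),("home",(.556,-.184,.126))):
    for y in range(-199,180,30):
        q=robot.ik(p,[180,0,y]); 
        if q is not None: print(nm,y,np.round(q,0))
E
```

```text
{'time': np.float64(0.15), 'q': array([-8.4036e+01,  5.9900e+00,  5.5410e+00,  8.9605e+01, -1.0000e-03,
        7.7528e+01]), 'qvel': array([-0.001, -0.08 ,  0.153,  0.033, -0.042, -0.014]), 'joint_torque': array([ 4.0000e-03, -5.5736e+01,  5.0401e+01,  1.3000e-02, -0.0000e+00,
        0.0000e+00]), 'tool_pos': array([ 0.19 , -0.569,  0.303]), 'tcp_rot': array([-1.79947e+02, -1.10000e-02,  1.84370e+01]), 'ft_force': array([-0.516, -1.065, -0.036]), 'torque': array([-0.045,  0.025, -0.004]), 'gripper_width': np.float64(0.085)}
cam in tool [ 0.081  0.    -0.071]
[[ 0.95  0.32 -0.  ]
 [ 0.32 -0.95  0.  ]
 [ 0.   -0.   -1.  ]]
green hi -199 [ 19.  20.  36. 106.   0.  38.]
green hi -169 [ 19.  20.  36. 106.   0.   8.]
green hi -139 [ 19.  20.  36. 106.   0. -22.]
green hi -109 [ 19.  20.  36. 106.   0. -52.]
green hi -79 [ 19.  20.  36. 106.   0. -82.]
green hi -49 [  19.   20.   36.  106.    0. -112.]
green hi -19 [  19.   20.   36.  106.    0. -142.]
green hi 11 [  19.   20.   36.  106.    0. -172.]
green hi 41 [ 19.  20.  36. 106.   0. 158.]
green hi 71 [ 19.  20.  36. 106.   0. 128.]

[... 3372 characters left out ...]
  0.  76.]
handle hi 101 [-33. -11. -16.  84.   0.  46.]
handle hi 131 [-33. -11. -16.  84.   0.  16.]
handle hi 161 [-33. -11. -16.  84.   0. -14.]
home -199 [-31.   6. -13.  71.   0. -12.]
home -169 [-31.   6. -13.  71.   0. -42.]
home -139 [-31.   6. -13.  71.   0. -72.]
home -109 [ -31.    6.  -13.   71.    0. -102.]
home -79 [ -31.    6.  -13.   71.    0. -132.]
home -49 [ -31.    6.  -13.   71.    0. -162.]
home -19 [-31.   6. -13.  71.   0. 168.]
home 11 [-31.   6. -13.  71.   0. 138.]
home 41 [-31.   6. -13.  71.   0. 108.]
home 71 [-31.   6. -13.  71.   0.  78.]
home 101 [-31.   6. -13.  71.   0.  48.]
home 131 [-31.   6. -13.  71.   0.  18.]
home 161 [-31.   6. -13.  71.   0. -12.]
```

```bash
python3 - <<'E'
from h import *
p=robot.observe()["tool_pos"]
robot.line_to([p[0],p[1],.42],vel=.2)
robot.move_pose([.5547,.331,.42],[180,0,161])
robot.line_to([.5547,.331,.33],vel=.15)
s=robot.observe();print(s["time"],s["tool_pos"],s["tcp_rot"])
C=cal("wrist"); im=robot.grab_frame("wrist"); cv2.imwrite("pics/w1.png",im)
print("pred cap",proj("wrist",[.5547,.331,.19],C),"foot",proj("wrist",[.5547,.331,.0],C))
import pickle; pickle.dump(C,open("w1.pkl","wb"))
E
```

```text
5.0167 [0.55493797 0.33092131 0.33109161] [1.79959371e+02 5.46752325e-02 1.60985647e+02]
pred cap [282.45946167 224.86134133] foot [282.10784104 171.70184191]
```

View pics/w1.png

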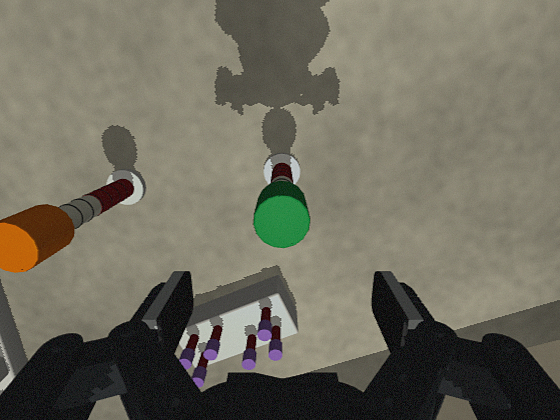

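```bash
python3 - <<'E'
from h import *
import pickle; C=pickle.load(open("w1.pkl","rb")); im=cv2.imread("pics/w1.png")
h=cv2.cvtColor(im,cv2.COLOR_BGR2HSV)
m=cv2.inRange(h,(50,100,95),(85,255,255)); ys,xs=np.nonzero(m); print(xs.min(),xs.max(),ys.min(),ys.max())
u,v=(xs.min()+xs.max())/2,(ys.min()+ys.max())/2
print(at("wrist",u,v,.19,C),at("wrist",282,170,.01,C))
E
```

```text
253 309 196 247
[0.55189665 0.33084961 0.19      ] [0.55064841 0.33223603 0.01      ]
```

```bash
python3 - <<'E'
from h import *
robot.line_to([.554,.331,.222],vel=.08)
for w in (.06,.052,.048): robot.set_gripper(w)
cv2.imwrite("pics/s1.png",robot.grab_frame("scene")); C=cal("wrist"); cv2.imwrite("pics/w2.png",robot.grab_frame("wrist"))
s=robot.observe();print(s["time"],s["tool_pos"],s["gripper_width"],s["ft_force"])
a=cv2.imread("pics/s1.png")[60:200,340:500]; w=cv2.imread("pics/w2.png")
cv2.imwrite("pics/s1w2.png",np.hstack([cv2.resize(a,(400,350)),cv2.resize(w,None,fx=350/420,fy=350/420)[:,:390]]))
E
```

```text
7.5083 [0.55400031 0.33100874 0.22200213] 0.04808919115121124 [ 0.33501809  0.23772787 -0.48267494]
```

View pics/s1w2.png

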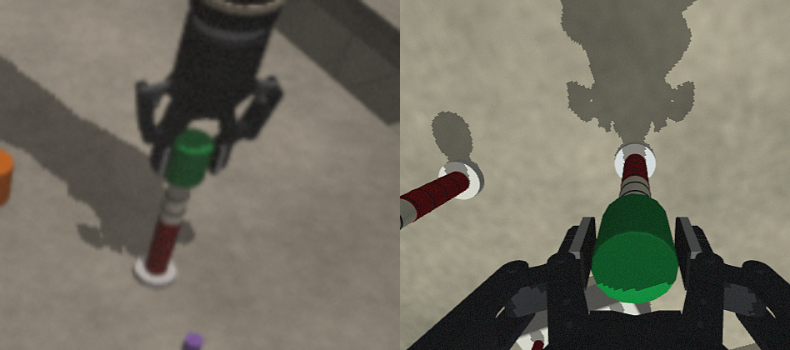

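The cap (wrist view, columns about 592–680 of the composite) sits centred between the pads, and the column is upright. I'll close the gripper and lift.

```bash
python3 - <<'E'
from h import *
for w in (.045,.043,.036): robot.set_gripper(w); print(robot.observe()["gripper_width"])
robot.pause(.2)
robot.line_to([.554,.331,.24],vel=.03)
robot.line_to([.554,.331,.44],vel=.08)
s=robot.observe();print(s["time"],s["tool_pos"],s["gripper_width"],s["ft_force"])
C=cal("wrist"); w=robot.grab_frame("wrist"); a=robot.grab_frame("scene")[0:200,340:540]
print(proj("wrist",np.array(s["tool_pos"])-[0,0,.222],C))
cv2.imwrite("pics/s2.png",np.hstack([cv2.resize(a,(350,350)),cv2.resize(w,None,fx=350/420,fy=350/420)[:,:440]]))
E
```

```text
0.04531030653061133
0.042912753992348
0.04068315283705444
11.7583 [0.55397464 0.33099142 0.43973253] 0.04105537969806181 [-0.42654191 -0.09106211 -2.66510187]
[282.50831755 195.0801629 ]
```

View pics/s2.png

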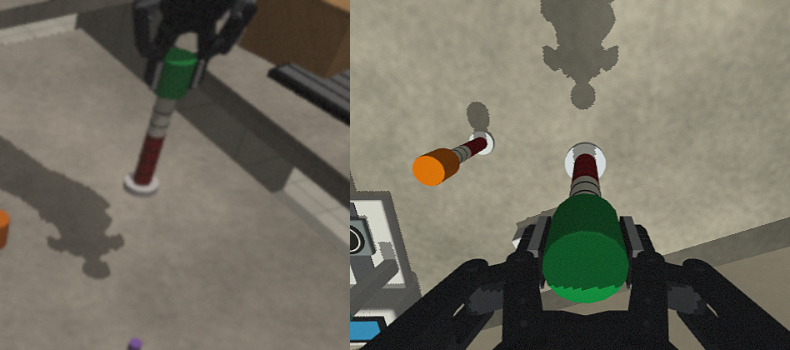

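Held and upright: the foot is seen at wrist pixel (282,195.6), against (282.5,195.1) predicted. Next is the carry to above the pad.

```bash
python3 - <<'E'
from h import *
robot.line_to([.5953,-.198,.44],vel=.1)
robot.pause(.2)
s=robot.observe();print(s["time"],s["tool_pos"],s["gripper_width"],s["ft_force"])
C=cal("wrist"); w=robot.grab_frame("wrist"); cv2.imwrite("pics/w3.png",w)
import pickle; pickle.dump(C,open("w3.pkl","wb"))
print("pad",proj("wrist",[.5953,-.198,.046],C),"handle",proj("wrist",[.482,-.159,.086],C))
E
```

```text
17.5167 [ 0.59530491 -0.19796663  0.43996705] 0.040944537444024154 [-0.08163131  0.78808532 -2.84253087]
pad [282.2268334  163.55035299] handle [282.30143002  73.50541688]
```

View pics/w3.png

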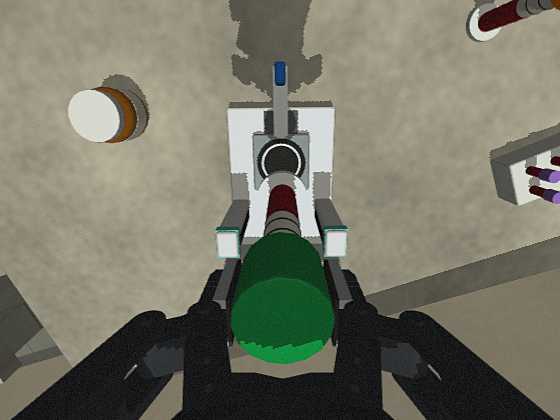

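```bash
python3 - <<'E'
import cv2
i=cv2.imread("pics/w3.png")[50:210,210:350]; cv2.imwrite("pics/w3c.png",cv2.resize(i,None,fx=3.7,fy=3.7,interpolation=cv2.INTER_CUBIC))
E
```

```text
(no output)
```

View pics/w3c.png

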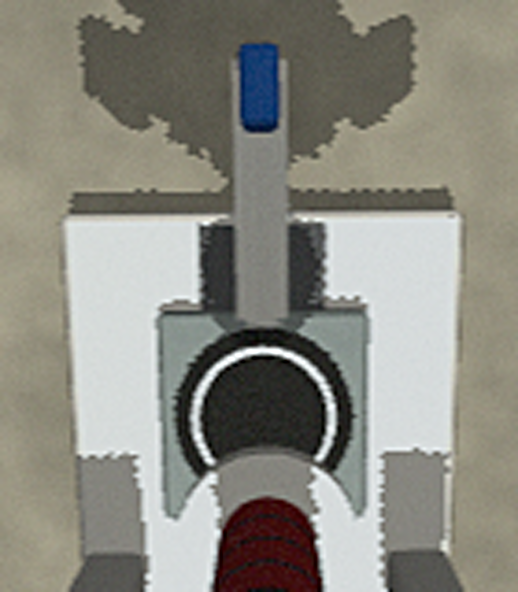

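```bash
python3 - <<'E'
from h import *
import pickle; C=pickle.load(open("w3.pkl","rb"))
g=lambda u,v,z: at("wrist",210+(u+.5)/3.7-.5,50+(v+.5)/3.7-.5,z,C)
pad=g(264.5,417,.046); pl=[g(175,417,.046),g(354,417,.046)]
print("pad",pad,"diam",np.linalg.norm(pl[0]-pl[1]))
for v in (43,130,86): print("handle",v,g(258.5,v,.086),np.linalg.norm((pad-g(258.5,v,.086))[:2]))
h=g(258.5,82,.086); d=pad-h; print(np.degrees(np.arctan2(d[1],d[0])))
for a,b in (((157,310),(370,310)),((65,215),(460,214)),): 
    z=.036 if a[0]==157 else .03
    d=g(*b,z)-g(*a,z); print("edge",np.linalg.norm(d),np.degrees(np.arctan2(d[1],d[0]))-90)
E
```

```text
pad [ 0.593052   -0.19896567  0.046     ] diam 0.07195916707207148
handle 43 [ 0.46775679 -0.15775513  0.086     ] 0.13189843621528766
handle 130 [ 0.49318926 -0.16657586  0.086     ] 0.10498412537720248
handle 86 [ 0.48018625 -0.16206604  0.086     ] 0.11874452143102487
-18.114862062857945
edge 0.08495717382620158 -18.982432287730404
edge 0.1555470721804251 -18.843173644672817
```

```bash
python3 - <<'E'
from h import *
robot.line_to([.594,-.1985,.278],vel=.07)
robot.pause(.3)
g=robot.line_to([.594,-.1985,.265],vel=.01,guard=2.5)
s=robot.observe();print(g,s["time"],s["tool_pos"],s["gripper_width"],s["ft_force"])
C=cal("wrist"); w=robot.grab_frame("wrist"); a=robot.grab_frame("scene")[80:280,130:330]
cv2.imwrite("pics/s4.png",np.hstack([cv2.resize(a,(400,400)),cv2.resize(w,None,fx=400/420,fy=400/420)[:,80:470]]))
E
```

```text
True 21.2583 [ 0.59395192 -0.19851151  0.26818254] 0.041124637055694566 [ 0.21888211 -0.29844785  5.17156615]
```

View pics/s4.png

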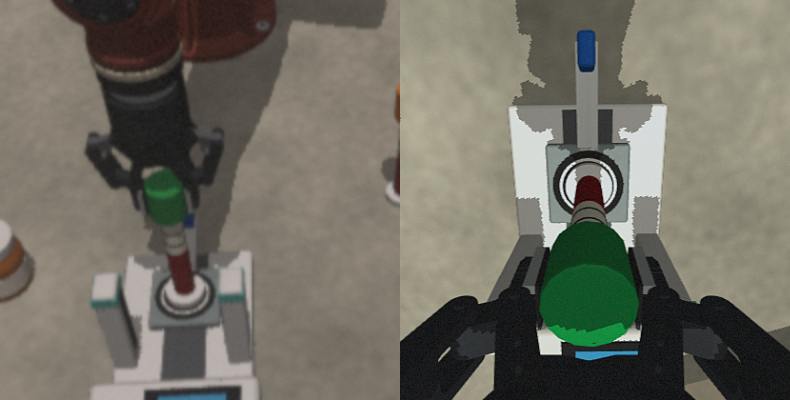

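The guard tripped at TCP z = 0.2682 (0.268 expected). The foot sits inside the white ring, so I'll release gently.

```bash
python3 - <<'E'
from h import *
robot.line_to([.594,-.1985,.2683],vel=.005)
print(robot.observe()["ft_force"])
for w in (.0425,.044,.047,.052,.06,.07,.08): robot.set_gripper(w)
robot.pause(.3)
s=robot.observe();print(s["time"],s["tool_pos"],s["gripper_width"],s["ft_force"])
robot.line_to([.594,-.1985,.40],vel=.1)
C=cal("wrist"); w=robot.grab_frame("wrist"); a=robot.grab_frame("scene")[80:280,130:330]
import pickle; pickle.dump(C,open("w5.pkl","wb"));cv2.imwrite("pics/w5.png",w)
print(proj("wrist",[.594,-.1985,.236],C),proj("wrist",[.594,-.1985,.056],C))
cv2.imwrite("pics/s5.png",np.hstack([cv2.resize(a,(400,400)),cv2.resize(w,None,fx=400/420,fy=400/420)[:,80:470]]))
E
```

```text
[0.52362802 0.14955642 0.34854042]
23.775 [ 0.59399477 -0.19849342  0.26827806] 0.07982797147165785 [-0.03752127 -0.5675242   0.47527718]
[282.37792053 215.95600377] [282.09437575 171.2365372 ]
```

View pics/s5.png

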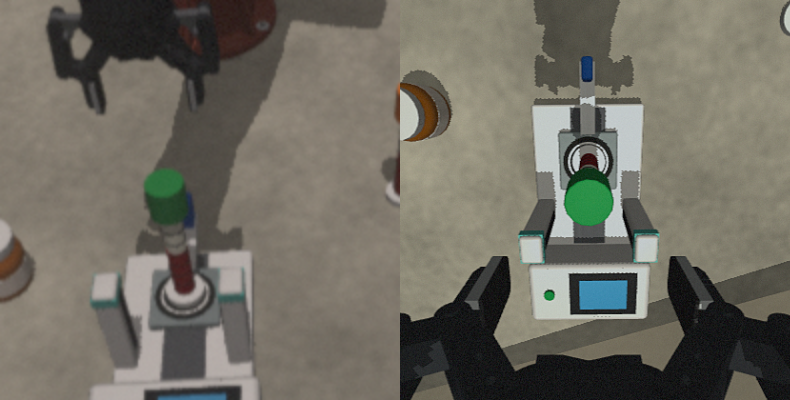

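The column stands centred and upright, with the cap seen at wrist (282.5,213) against (282.4,216) predicted. Next is the handle.

```bash
python3 - <<'E'
from h import *
robot.line_to([.481,-.161,.40],vel=.12)
robot.set_gripper(.045)
robot.line_to([.481,-.161,.24],vel=.12)
s=robot.observe();print(s["time"],s["tool_pos"],s["tcp_rot"])
C=cal("wrist"); w=robot.grab_frame("wrist"); cv2.imwrite("pics/w6.png",w)
import pickle; pickle.dump(C,open("w6.pkl","wb"))
print(proj("wrist",[.481,-.161,.086],C))
cv2.imwrite("pics/w6c.png",cv2.resize(w[130:330,200:360],None,fx=3,fy=3,interpolation=cv2.INTER_CUBIC))
E
```

```text
28.4 [ 0.48130758 -0.16122946  0.24080552] [ 1.79990322e+02 -7.31437872e-02  1.60994418e+02]
[282.66036621 218.63491409]
```

View pics/w6.png

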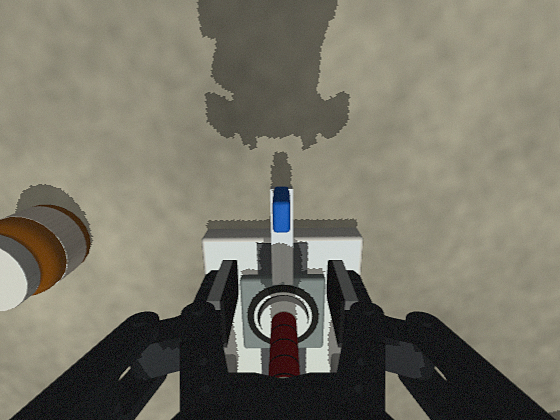

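View pics/w6c.png

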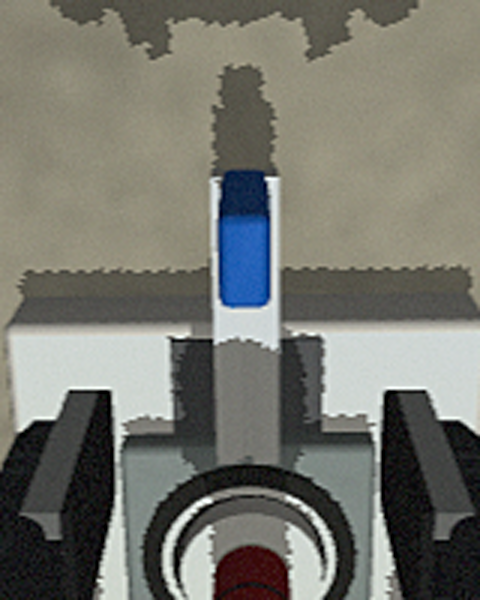

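```bash
python3 - <<'E'
from h import *
import pickle; C=pickle.load(open("w6.pkl","rb"))
p=at("wrist",200+245/3-.5,130+261/3-.5,.086,C); print(p)
g=robot.line_to([p[0],p[1],.125],vel=.06,guard=8); print(g)
for w in (.03,.022,.017,.015,.010): robot.set_gripper(w)
s=robot.observe();print(s["time"],s["tool_pos"],s["gripper_width"],s["ft_force"])
w=robot.grab_frame("wrist"); a=robot.grab_frame("scene")[80:280,130:330]
cv2.imwrite("pics/s7.png",np.hstack([cv2.resize(a,(400,400)),cv2.resize(w,None,fx=400/420,fy=400/420)[:,80:470]]))
E
```

```text
[ 0.47898614 -0.16151589  0.086     ]
False
31.725 [ 0.47906767 -0.16129477  0.12512401] 0.012825715075719326 [0.6152004  3.06261042 2.49965724]
```

View pics/s7.png

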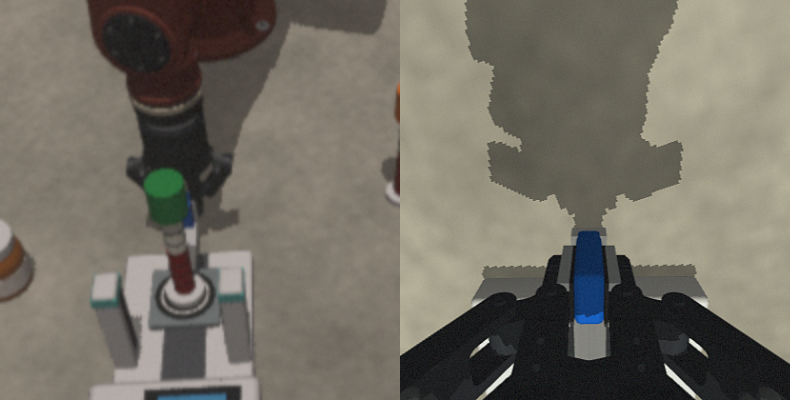

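The handle (gripper reading 12.8 mm, nominal thickness 14 mm) is pinched and the column is untouched. I'll slide the tray slowly and watch the side force.

```bash
python3 - <<'E'
from h import *
s=robot.observe(); p0=np.array(s["tool_pos"]); th=np.radians(-18.9); d=np.array([np.cos(th),np.sin(th),0]); n=np.array([-d[1],d[0],0])
def st(t):
    s=robot.observe(); f=np.array(s["ft_force"]); print(t,round(s["time"],2),"along",((np.array(s["tool_pos"])-p0)@d).round(4),"f along/side/z",(f@d).round(1),(f@n).round(1),f[2].round(1))
st("0")
robot.line_to(list(p0+.03*d),vel=.025); st("30")
robot.line_to(list(p0+.062*d),vel=.025); st("62")
g=robot.line_to(list(p0+.088*d),vel=.012,guard=8); st(g)
a=robot.grab_frame("scene")[80:320,130:330]; w=robot.grab_frame("top")[110:290,260:430]
cv2.imwrite("pics/s8.png",np.hstack([cv2.resize(a,(400,480)),cv2.resize(w,(390,480))]))
E
```

```text
0 31.82 along 0.0 f along/side/z -1.6 3.6 3.3
30 33.17 along 0.0302 f along/side/z -0.2 5.1 2.3
62 34.61 along 0.0621 f along/side/z -1.7 5.9 4.9
True 35.84 along 0.0757 f along/side/z -1.6 -0.2 5.4
```

View pics/s8.png

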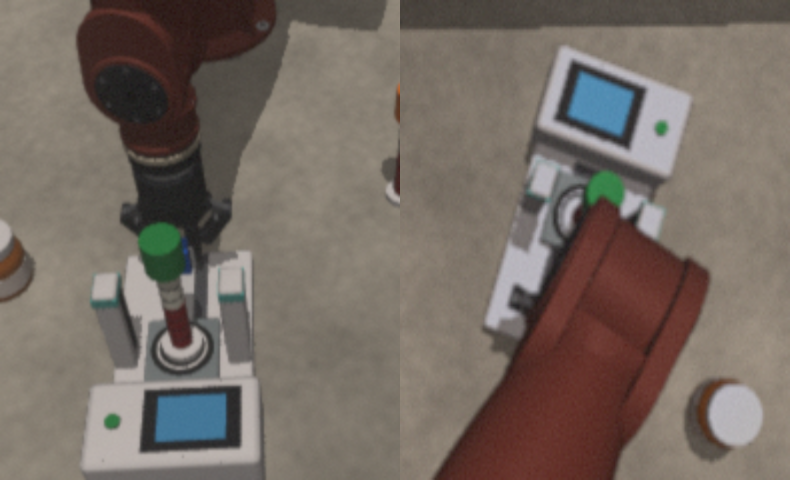

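The guard tripped at 75.7 mm of travel (about 76 predicted), but the along-track force then fell back. I'll press gently again to make sure it is at the stop.

```bash
python3 - <<'E'
from h import *
s=robot.observe(); p0=np.array(s["tool_pos"]); th=np.radians(-18.9); d=np.array([np.cos(th),np.sin(th),0]); n=np.array([-d[1],d[0],0])
def st(t):
    s=robot.observe(); f=np.array(s["ft_force"]); print(t,round(s["time"],2),"along",((np.array(s["tool_pos"])-p0)@d).round(4),"f along/side/z",(f@d).round(1),(f@n).round(1),f[2].round(1))
st("0")
g=robot.line_to(list(p0+.004*d),vel=.006,guard=15); st(g); robot.pause(.2); st("p")
a=robot.grab_frame("scene"); cv2.imwrite("pics/sc9.png",a)
cv2.imwrite("pics/s9.png",cv2.resize(a[190:310,160:270],None,fx=5,fy=5,interpolation=cv2.INTER_CUBIC))
E
```

```text
0 35.94 along 0.0 f along/side/z -0.7 0.2 4.4
True 36.4 along 0.0003 f along/side/z -1.6 0.2 4.7
p 36.6 along 0.0003 f along/side/z -1.9 -0.9 5.6
```

View pics/s9.png

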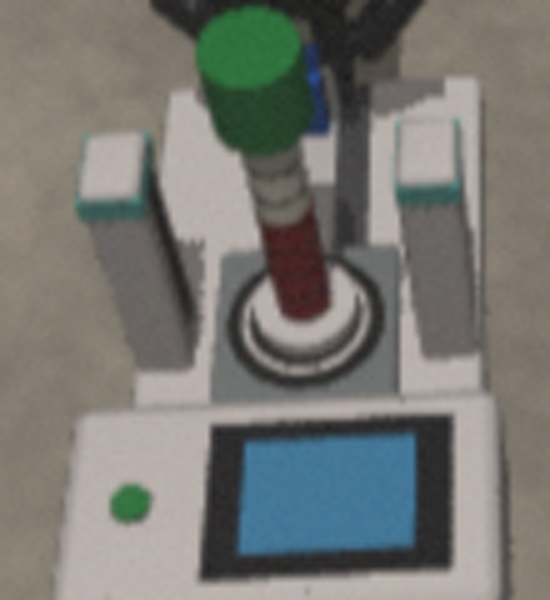

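```bash
python3 - <<'E'
from h import *
g=lambda u,v,z: at("scene",160+(u+.5)/5-.5,190+(v+.5)/5-.5,z)
d=np.array([np.cos(np.radians(-18.9)),np.sin(np.radians(-18.9))])
pad=g(307,318,.046)[:2]; L=g(429,153,.17)[:2]; R=g(116,168,.17)[:2]
print(pad,(L+R)/2,"pad beyond pillar mid along x:",(pad-(L+R)/2)@d, "cap",g(249,50,.236),"foot",g(305,308,.056))
p=np.array(robot.observe()["tool_pos"]); print("pad from TCP",p[:2]+.12*d)
E
```

```text
[ 0.66674846 -0.22291451] [ 0.67062193 -0.22266964] pad beyond pillar mid along x: -0.003585322770730131 cap [ 0.66687578 -0.22185878  0.236     ] foot [ 0.66792864 -0.22290516  0.056     ]
pad from TCP [ 0.66472916 -0.22410364]
```

Forces of 15 N were reached within 0.3 mm, so this is the hard stop. I'll release the handle, retreat straight up and then back, and check.

```bash
python3 - <<'E'
from h import *
for w in (.016,.02,.03,.045): robot.set_gripper(w)
p=np.array(robot.observe()["tool_pos"]); d=np.array([np.cos(np.radians(-18.9)),np.sin(np.radians(-18.9)),0])
robot.line_to([p[0],p[1],.20],vel=.08)
q=p-.07*d; robot.line_to([q[0],q[1],.33],vel=.1)
print(robot.observe()["time"],robot.observe()["tool_pos"])
C=cal("wrist"); w=robot.grab_frame("wrist"); cv2.imwrite("pics/w10.png",w); a=robot.grab_frame("scene"); cv2.imwrite("pics/sc10.png",a)
cv2.imwrite("pics/top10.png",robot.grab_frame("top"))
import pickle; pickle.dump(C,open("w10.pkl","wb"))
cv2.imwrite("pics/s10.png",np.hstack([cv2.resize(a[170:330,150:290],(385,440)),cv2.resize(w,None,fx=1,fy=1)[:,80:480][:420].copy() if 0 else cv2.resize(w[:,90:480],(409,440))]))
E
```

```text
40.3583 [ 0.48474479 -0.16200885  0.32932442]
```

View pics/s10.png

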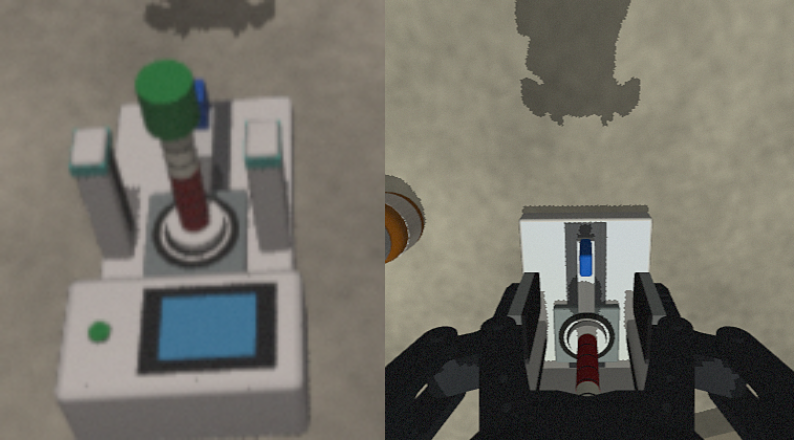

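```bash
python3 - <<'E'
import cv2
i=cv2.imread("pics/top10.png")[110:290,110:430]; cv2.imwrite("pics/top10c.png",cv2.resize(i,None,fx=2.5,fy=2.5,interpolation=cv2.INTER_CUBIC))
E
```

```text
(no output)
```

View pics/top10c.png

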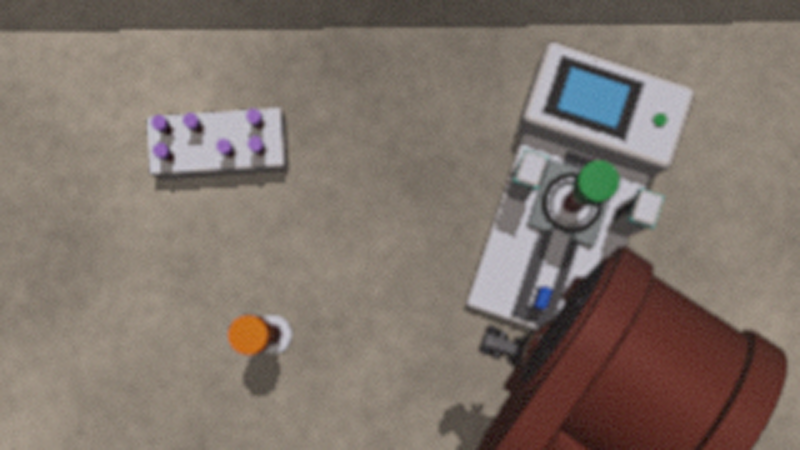

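```bash
python3 - <<'E'
from h import *
import pickle; C=pickle.load(open("w10.pkl","rb"))
w=cv2.imread("pics/w10.png"); cv2.imwrite("pics/w10c.png",cv2.resize(w[190:350,200:370],None,fx=3.5,fy=3.5,interpolation=cv2.INTER_CUBIC))
d=np.array([np.cos(np.radians(-18.9)),np.sin(np.radians(-18.9))])
pad=at("top",110+(572.5)/2.5-.5,110+203.5/2.5-.5,.046); print("top pad",pad,(pad[:2]-[.668,-.222])@d)
print("pad shift top",(pad[:2]-[.596,-.1965])@d)
E
```

```text
top pad [ 0.66589654 -0.2212258   0.046     ] -0.0022408268721994997
pad shift top 0.07413721312743664
```

View pics/w10c.png

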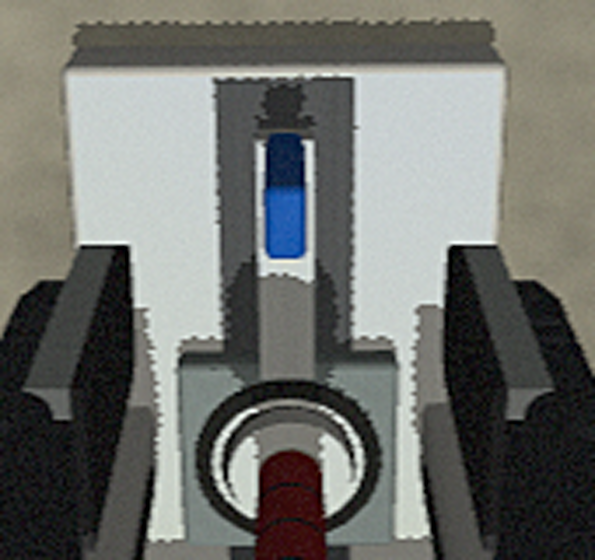

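```bash
python3 - <<'E'
from h import *
import pickle
d=np.array([np.cos(np.radians(-18.9)),np.sin(np.radians(-18.9))])
C=pickle.load(open("w10.pkl","rb")); g=lambda u,v,z: at("wrist",200+(u+.5)/3.5-.5,190+(v+.5)/3.5-.5,z,C)[:2]@d
e=g(285,67,.03); print("after: handle-edge",g(285,223,.086)-e,"lens",g(285,259,.086)-g(285,187,.086),"pad",g(289,381,.046)+.036-e,"expect .035,.026,.155")
C=pickle.load(open("w3.pkl","rb")); g=lambda u,v,z: at("wrist",210+(u+.5)/3.7-.5,50+(v+.5)/3.7-.5,z,C)[:2]@d
e=g(263,215,.03); print("before: pad",g(264,328,.046)+.036-e)
E
```

```text
after: handle-edge 0.033833398914803414 lens 0.025042489916783373 pad 0.15431527333774608 expect .035,.026,.155
before: pad 0.07799502116006207
```

Measured from the base's rear edge, the handle is at 33.8 mm (35 expected at the stop) and the pad at 154.3 mm (155 expected). The tray is home, so I'm handing in.

```bash
python3 - <<'E'
from h import *
robot.pause(.3); print(robot.observe()["time"],robot.observe()["qvel"].round(2)); robot.job_done()
E
```

```text
40.8083 [-0.08 -0.12  0.    0.03 -0.01 -0.  ]
the job is handed in; nothing more can be done
```

I set the green-capped column on the pad, let go, slid the tray home by its handle and handed the job in at 40.8 s. No verdict is reported.

- **Pick and place:** I gripped the column by its cap and carried it at about 0.1 m/s. I lowered it until the pad pushed back, at the expected height (TCP z 0.2682 m against 0.268 m).
- **Tray:** I pinched the handle and slid the tray at about 0.025 m/s over 76 mm. It then met a firm stop: 15 N built up within 0.3 mm of further travel.
- **Tray position afterwards:** Measured from the base's rear edge, the pad is at 154.3 mm (155 mm expected at the stop) and the handle at 33.8 mm (35 mm expected).
- **Column:** It stands upright between the pillars, about 1 mm from the pad's centre, with the cap above the foot to within about 1.5 mm.
- **Other objects:** The orange column and rack looked undisturbed in the last top view, and I had no contact with the jar. I judged all three by eye and did not measure them.

**Disagreements:**
- The scene and top cameras put the pad 2 to 4 mm short of the midpoint between the pillars. I trusted the wrist picture and the hard stop over that, since those views are coarser.
- The force read just after each guarded push had already dropped back, so the stop rests on the guard tripping twice and on the pictures.

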